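# Check a sample block with the engineer's square

### The job

The end of the steel sample block with the two drilled holes has just been machined; set the engineer's square up to check it: slide the square along the bench, without lifting it, until its dark stock lies flush along the block's long side facing the robot and its thin blade lies flush along the drilled end, with the block's corner right in the inside corner of the square. Press it home so that it really bears on the block, but so gently that the loose block does not shift; then let go, leaving the other things on the bench alone.

Things in the scene. Friction and masses are not known exactly. Their poses are not given: they have to be found in the camera images.
- block: loose steel sample block, 70 (x) x 100 (y) x 40 (z) mm, about 2.1 kg, standing on the bench. Origin: centre of its underside; z up. Its -x face (100 mm long) looks roughly towards the robot and takes the stock of the square; its -y end (70 mm wide), with two small dark 9 mm holes in the top near it, takes the blade.
- block_corner (a point): the upright corner of the block, at bench height, between its -x long face and its drilled -y end: at (-35, -50, 0) mm in the block's frame; same axes as the block
- square: loose engineer's square, about 0.32 kg, flat on the bench. Origin: inside corner, at the underside; z up. Dark stock, 25 mm high: x -22 to 0, y -24 to 110 mm; inner face x = 0. Bright marked steel blade, 12 mm high: x 0 to 115, y -24 to 0 mm; inner edge y = 0. When home, its origin is at block_corner and its axes are parallel to the block's.
- reagent_bottle: bystander: amber bottle with a black cap, 60 mm across, 130 mm high; origin centre of the underside
- sample_tin: bystander: flat aluminium tin with lid, 72 mm across, 32 mm high; origin centre of the underside
- beaker: bystander: glass beaker, 68 mm across the rim, 85 mm high; origin centre of the underside
Things that resemble listed ones, but are neither listed nor needed, are in the scene too. What is shaped like the block but green or pink is not meant. Leave any white look-alike of the square alone.

How it is judged:
By the outcome, as a careful person would: the job done as asked, in the order asked, and still so for the second after the job is handed in, with the robot touching nothing.
It also fails if it takes over 61 s, if anything falls off the work surface, if the arm or the gripper's body presses on something with over 40 N, if the wrist force passes 120 N, or if a joint passes its speed limit or range.

### The arm

A 6-joint arm with a two-finger parallel gripper is mounted at the origin on the work surface. World frame = base frame: x ahead of the robot, y to its left, z up, the work surface at z = 0. Lengths are in m, angles in degrees, forces in N, time in s.
With the tool pointing down it reaches from about 0.3 to 0.75 m from the base axis. Payload 8.5 kg.
Tool frame: the origin (TCP) lies midway between the tips of the shut fingers; the grasp point (between the pads) lies grasp_offset behind it (grasp_offset is the distance from the TCP to the grasp point, in m); z points along the fingers, y is the line along which they close (so a half turn about z gives the same grasp; the last joint's range is limited). The gripper opens to 85 mm and grips with 20 to 120 N. Pads are 22 mm wide; open, the fingers measure 114 mm over their backs; the gripper's body (76 mm by 85 mm) begins 54 mm behind the grasp point. The pads swing forward as they close: fully open they stand 13 mm farther back than shut.
Start: joints at [59.399, 21.807, 74.336, -0, 83.858, -12.336], TCP at [0.172, 0.522, 0.199] pointing down, gripper open.
Joint ranges: [-178.18, 178.18], [-50.72, 133.34], [12.68, 142.11], [-81.47, 261.47], [9.98, 163.14], [-165.26, 165.26]. Speed limits (degrees/s): [136.94, 136.94, 180, 180, 180, 180].

### API

Orientations are given as a 3x3 rotation matrix whose columns are the frame's x, y, z axes.
In Python, from rig import observe, get_image, camera_params, close_job, grasp_offset gives the robot as it stands.
- The arm moves only by the shell command python3 -m handwheel 'ROWS' [OPENING] [FORCE]. ROWS is JSON, a list of rows, each a list of 2 entries, a list of its own where there are three numbers: the shift along the tool's x, y, z as a fraction of full scale, then the turn, a rotation vector about the tool's x, y, z as a fraction of full scale. In form: [[[dx, dy, dz], [ax, ay, az]], ...]. A call has 1 to 10 rows; each row is the pose to reach, as a shift and turn from the pose commanded when the call began, along the tool's axes at that moment, turning the shorter way round; what a row does not reach only later rows make up. Full scale, the value 1, is 0.5 m for a shift and pi rad for a turn. A row lasts 1/10 s, in which the tool goes at most 50 mm and 8.59 degrees, less where a joint would pass 70% of its speed; a pose out of reach is approached as far as the arm can. A call with a number of a shift or a turn outside -1 to 1 is refused whole. A call with a gripper value outside its range is refused whole. OPENING is the opening, from 0 (shut) to 1 (fully open), set as the call begins (- or left out, the last holds). The fingers move at their own pace and stop on an object; FORCE is the grip in N (left out, the last holds). Time passes only in rows, so rows that repeat a pose let the fingers close. It gives the time, the measured TCP pose, the force, the opening and the grip force at its end, in the units of the state.
- observe(): the state, without advancing time (a new reading comes with each control period).
- get_image(name): name is "side" or "top" or "wrist"; returns (picture, depth): 480x640x3 uint8, red, green, blue; 480x640 float32, m along the optical axis (not along the pixel's ray), 0 where there is no reading.
- camera_params(name): a dict with "K" (3x3 intrinsics, pixels), "k1" (the pictures are not rectified: a ray, as slopes to the right and down, at radius r is drawn at 1 + k1 r^2 times it, then the intrinsics apply), "R" (3x3) and "t" (3): a world point X has camera coordinates R X + t. Camera axes: x right, y down, z forward; pixel columns grow to the right and rows downward; lengths in m; the calibration is good to about 2 mm. A picture is of the moment at which its call begins: read the wrist's pose just before it. camera_params takes no time and is no camera call; for the wrist camera it gives the pose at the moment of the call.
- close_job(): hands the job in; it is judged then, once.
The state is a dict: "time_s": time; "q": joint angles; "qvel": joint speeds; "joint_efforts": joint torques, N m; "position": TCP position; "tool_rot": TCP orientation; "ft_force": force on the tool from outside, world axes, zero at the start; "wrist_torque": the same for the moment, N m; "grip_width": finger opening in m; "gripper_force": force on a finger pad.
Only numpy, scipy, OpenCV 4.12 (cv2) and the standard library are available. Lean on these libraries where they do the work, as an engineer would, in place of code of your own. Each camera call takes 0.05 s, during which the arm holds its last target. There are 200 camera calls.

## Working session

There is one attempt and no reset: what is moved stays moved. The work goes in short steps, Python scripts to look and compute and a shell command to move; the robot and the scene stay as the last step left them, time stands still between calls to the robot, and variables do not carry over. Pictures are saved under pics/ and viewed, at most 10 in all, crops included, and the job is handed in when it is done.

```bash
mkdir -p pics; cat > h.py <<'E'
import numpy as np, cv2
from rig import *
def snap(n,f):
    p=camera_params(n); im,d=get_image(n); cv2.imwrite(f'pics/{f}.png',im[:,:,::-1]); np.savez(f'pics/{f}.npz',im=im,d=d,**{k:np.array(p[k]) for k in('K','k1','R','t')}); return im,d
def world(f,uv,z):
    a=np.load(f'pics/{f}.npz');K,R,t,k1=a['K'],a['R'],a['t'],float(a['k1'])
    uv=np.array(uv,float).reshape(-1,1,2)
    n=cv2.undistortPoints(uv,K,np.array([k1,0,0,0,0.]),None,None,None).reshape(-1,2)
    r=np.c_[n,np.ones(len(n))]@R; c=-R.T@t
    return c+r*((z-c[2])/r[:,2])[:,None]
E
python3 - <<'E'
from h import *
snap('top','t0');snap('side','s0')
print({k:(np.array(v).round(3).tolist()) for k,v in camera_params('top').items()},grasp_offset)
print(observe())
E
```

```text
{'K': [[546.853, 0.0, 310.606], [0.0, 546.853, 244.76], [0.0, 0.0, 1.0]], 'k1': 0.001, 'R': [[-0.023, -1.0, -0.021], [-0.993, 0.025, -0.119], [0.12, 0.018, -0.993]], 't': [0.02, 0.596, 0.986]} 0.0187
{'time_s': 0.1, 'q': array([ 5.93978100e+01,  2.18375168e+01,  7.43775886e+01, -1.42270714e-04,
        8.38566429e+01, -1.23342319e+01]), 'qvel': array([ 0.0033652 , -0.08673446, -0.12147762, -0.00959489,  0.00573271,
       -0.00603803]), 'joint_efforts': array([ 3.91451293e-03, -4.49224162e+01, -2.31658083e+01, -1.69734972e-04,
        3.62715422e-03,  1.51320296e-05]), 'position': array([0.17224504, 0.52203474, 0.19858652]), 'tool_rot': array([[-9.49600925e-01,  3.13460812e-01, -6.35360582e-04],
       [ 3.13461343e-01,  9.49600348e-01, -1.07909201e-03],
       [ 2.65085574e-04, -1.22386775e-03, -9.99999216e-01]]), 'ft_force': array([-0.18008739,  0.63078389, -0.07928739]), 'wrist_torque': array([ 0.04819192, -0.01647754, -0.00639459]), 'gripper_force': 0.0, 'grip_width': 0.08552623029830327}
```

View pics/t0.png

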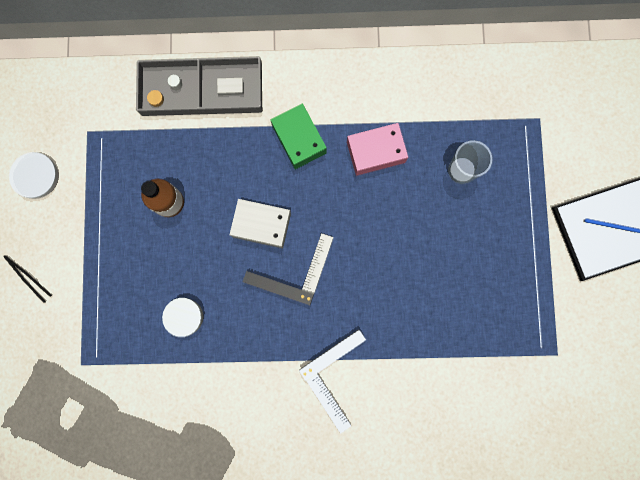

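The block is at about (260,222) with its holes at (279,217) and (276,236). The dark-stock square has its inside corner near (303,292). The white look-alike is at (330,380). Next I'll enlarge the area around the block and square.

```bash
python3 - <<'E'
import cv2
im=cv2.imread('pics/t0.png')[190:310,222:342]
cv2.imwrite('pics/c0.png',cv2.resize(im,None,fx=5,fy=5,interpolation=cv2.INTER_CUBIC))
E
```

```text
(no output)
```

View pics/c0.png

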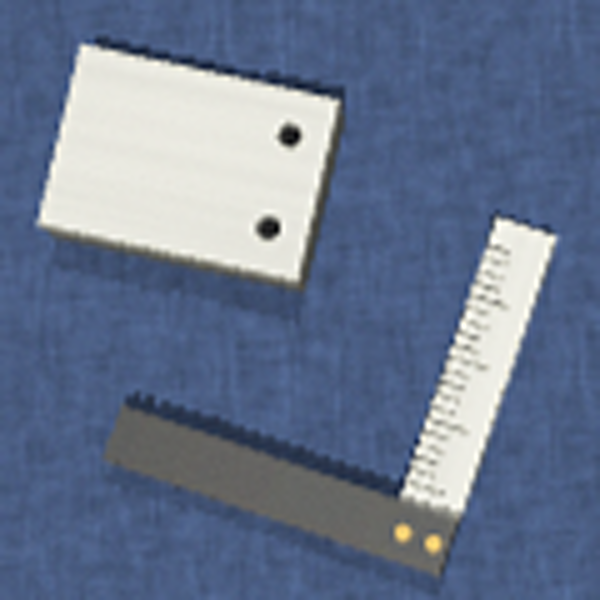

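The crop shows the block's top corners at about (80,43), (342,98), (302,282) and (38,225). The stock runs from (115,430) to (445,545), and the blade goes up to (525,225).

```bash
cat >> h.py <<'E'
from scipy.optimize import least_squares
P={'block':np.array([[-35,-50],[35,-50],[35,50],[-35,50]])/1e3,'stock':np.array([[-22,-24],[0,-24],[0,110],[-22,110]])/1e3,'blade':np.array([[0,-24],[115,-24],[115,0],[0,0]])/1e3}
def fit(f,obs,x0):
    "obs: list of (shape point xy, z, pixel); returns x,y,deg"
    S=np.array([o[0] for o in obs]);W=np.array([world(f,[o[2]],o[1])[0,:2] for o in obs])
    def res(p):
        c,s=np.cos(p[2]),np.sin(p[2]);return (S@np.array([[c,s],[-s,c]])+p[:2]-W).ravel()
    r=least_squares(res,x0);return r.x,res(r.x).reshape(-1,2)*1e3
def cp(x,y,ox=222,oy=190,k=5): return ((x+.5)/k-.5+ox,(y+.5)/k-.5+oy)
E
python3 - <<'E'
from h import *
B=P['block'];S=P['stock'];L=P['blade']
b,rb=fit('t0',[(B[2]*[1,-1],.04,cp(342,97)),(B[2],.04,cp(81,43)),(B[3],.04,cp(38,224)),(B[0],.04,cp(301,281))],[.55,.05,0])
s,rs=fit('t0',[(S[0],.025,cp(440,576)),(S[2],.025,cp(128,402)),(S[3],.025,cp(106,458)),(L[1],.012,cp(557,237)),(L[2],.012,cp(497,217)),([0,0],.012,cp(400,498))],[.45,.0,0])
for p,r in((b,rb),(s,rs)): print(p[:2].round(4),np.degrees(p[2]).round(2));print(r.round(1).tolist())
# mask-based
a=np.load('pics/t0.npz');im=a['im'].astype(int)
m=(im.min(2)>150).astype('uint8')
n,lab,st,ce=cv2.connectedComponentsWithStats(m)
for l in (lab[222,245],lab[255,322]):
    z=.04 if l==lab[222,245] else .012
    cs=max(cv2.findContours((lab==l).astype('uint8'),0,1)[0],key=len).reshape(-1,2)
    print(cv2.minAreaRect((world('t0',cs,z)[:,:2]*1000).astype('float32')))
c,si=np.cos(b[2]),np.sin(b[2]);print('corner',b[:2]+np.array([[c,-si],[si,c]])@[-.035,-.05])
E
```

```text
[0.6418 0.0995] -13.56
[[-0.4, 0.6], [-0.3, -0.4], [0.1, -0.6], [0.7, 0.4]]
[0.5143 0.0242] -20.42
[[0.2, -0.3], [-0.3, 1.5], [-0.1, 0.7], [0.5, -0.7], [0.5, -1.0], [-0.7, -0.3]]
((641.5641479492188, 100.45692443847656), (100.01542663574219, 70.65801239013672), 76.21892547607422)
((564.4743041992188, -6.450601577758789), (24.488569259643555, 113.13653564453125), 69.54489135742188)
corner [0.59609154 0.05909237]
```

```bash
cat >> h.py <<'E'
from scipy.spatial.transform import Rotation as Ro
def delta(p,yaw,o=None):
    "row for TCP position p with tool y axis at angle yaw+90 deg in world, tool down"
    o=o or observe();R=o['tool_rot']
    c,s=np.cos(np.radians(yaw)),np.sin(np.radians(yaw))
    T=np.array([[-c,-s,0],[-s,c,0],[0,0,-1.]])
    # tool x=-(c,s,0), y=(-s,c,0)
    d=R.T@(np.array(p)-o['position'])/.5; w=Ro.from_matrix(R.T@T).as_rotvec()/np.pi
    print('row',d.round(4).tolist(),w.round(5).tolist())
E
python3 - <<'E'
from h import *
delta([.601,-.021,.12],-20.4)
E
```

```text
row [-1.1548, -0.7623, 0.1578] [-0.00039, -8e-05, 0.01184]
```

```bash
r='[[-0.8,-0.53,0.05],[-0.0004,0,0.0118]]'; python3 -m handwheel '[[[-0.8,-0.53,0.05],[-0.0004,0,0.0118]],[[-0.8,-0.53,0.05],[-0.0004,0,0.0118]],[[-0.8,-0.53,0.05],[-0.0004,0,0.0118]],[[-0.8,-0.53,0.05],[-0.0004,0,0.0118]],[[-0.8,-0.53,0.05],[-0.0004,0,0.0118]],[[-0.8,-0.53,0.05],[-0.0004,0,0.0118]],[[-0.8,-0.53,0.05],[-0.0004,0,0.0118]],[[-0.8,-0.53,0.05],[-0.0004,0,0.0118]],[[-0.8,-0.53,0.05],[-0.0004,0,0.0118]],[[-0.8,-0.53,0.05],[-0.0004,0,0.0118]]]' 0.6 40; python3 -c "
from h import *
delta([.601,-.021,.12],-20.4)"
```

```text
time_s: 1.1
position: [0.4707, 0.1424, 0.1736]
tool_rot: [[-0.937, 0.351, 0.0], [0.351, 0.937, 0.001], [0.0, 0.001, -1.0]]
ft_force: [0.9, 1.3, 0.8]
grip_width: 0.0512
gripper_force: 0.0
row [-0.3587, -0.2148, 0.107] [0.00024, -9e-05, -0.0007]
```

```bash
python3 -m handwheel '[[[-0.359,-0.215,0.107],[0.0002,0,-0.0007]],[[-0.359,-0.215,0.107],[0.0002,0,-0.0007]],[[-0.359,-0.215,0.107],[0.0002,0,-0.0007]],[[-0.359,-0.215,0.107],[0.0002,0,-0.0007]],[[-0.359,-0.215,0.107],[0.0002,0,-0.0007]],[[-0.359,-0.215,0.107],[0.0002,0,-0.0007]],[[-0.359,-0.215,0.107],[0.0002,0,-0.0007]],[[-0.359,-0.215,0.107],[0.0002,0,-0.0007]],[[-0.359,-0.215,0.107],[0.0002,0,-0.0007]]]'; python3 -c "
from h import *
snap('wrist','w1')
delta([.601,-.021,.12],-20.4)"
```

```text
time_s: 2.0
position: [0.5996, -0.0168, 0.1212]
tool_rot: [[-0.939, 0.345, 0.001], [0.345, 0.939, 0.001], [-0.001, 0.001, -1.0]]
ft_force: [0.7, 0.3, 0.2]
grip_width: 0.0514
gripper_force: 0.0
row [-0.0053, -0.0067, 0.0023] [0.00025, 0.00023, 0.00118]
```

View pics/w1.png

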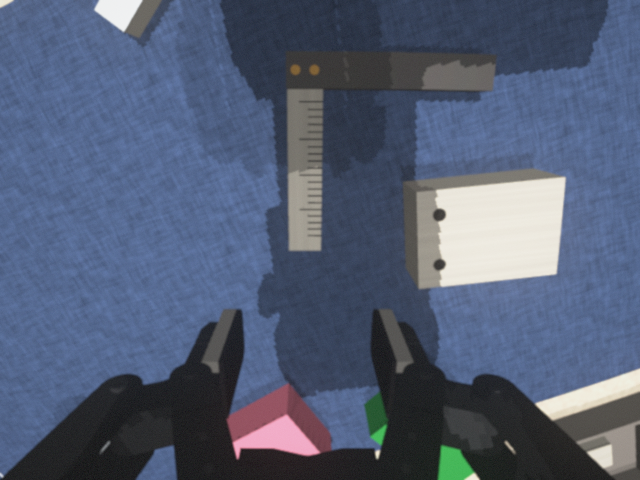

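The wrist view shows the square nearly parallel to the tool: blade end at (289,250)–(321,250), inside corner about (323,90), stock end at (494,54–91). Block top corners are at about (417,190), (565,178), (557,273) and (420,288).

```bash
python3 - <<'E'
from h import *
B=P['block'];S=P['stock'];L=P['blade']
b,rb=fit('w1',[(B[0],.04,(416.5,191)),(B[1],.04,(420,288)),(B[2],.04,(557,273)),(B[3],.04,(565,178))],[.64,.1,-.2])
s,rs=fit('w1',[(S[0],.025,(287,53)),(S[2],.025,(493,91)),(S[3],.025,(495.5,55)),(L[1],.012,(289,251)),(L[2],.012,(321.5,251))],[.51,.02,-.35])
for p,r in((b,rb),(s,rs)): print(p[:2].round(4),np.degrees(p[2]).round(2));print(r.round(1).tolist())
E
```

```text
[0.6391 0.1002] -13.76
[[0.4, 0.1], [0.1, -0.9], [0.4, -0.2], [-0.8, 1.0]]
[0.5127 0.0243] -20.03
[[-0.8, -0.8], [0.1, -0.1], [0.2, 1.0], [0.4, 0.2], [0.1, -0.4]]
```

```bash
python3 -c "
from h import *
delta([.600,-.0205,.003],-20.2)"
```

```text
row [-0.0029, -0.0066, 0.2363] [0.00025, 0.00023, 7e-05]
```

```bash
python3 -m handwheel '[[[-0.003,-0.0066,0.08],[0.0002,0.0002,0]],[[-0.003,-0.0066,0.16],[0.0002,0.0002,0]],[[-0.003,-0.0066,0.2],[0.0002,0.0002,0]],[[-0.003,-0.0066,0.23],[0.0002,0.0002,0]],[[-0.003,-0.0066,0.236],[0.0002,0.0002,0]],[[-0.003,-0.0066,0.236],[0.0002,0.0002,0]],[[-0.003,-0.0066,0.236],[0.0002,0.0002,0]]]'; python3 -c "
from h import *
snap('wrist','w2')
delta([.600,-.0205,.003],-20.2)"
```

```text
time_s: 2.75
position: [0.6008, -0.0214, 0.0037]
tool_rot: [[-0.938, 0.346, 0.001], [0.346, 0.938, -0.0], [-0.001, 0.0, -1.0]]
ft_force: [0.3, 1.2, -0.8]
grip_width: 0.0513
gripper_force: 0.0
row [0.0023, 0.0013, 0.0014] [7e-05, 0.00043, -0.00027]
```

View pics/w2.png

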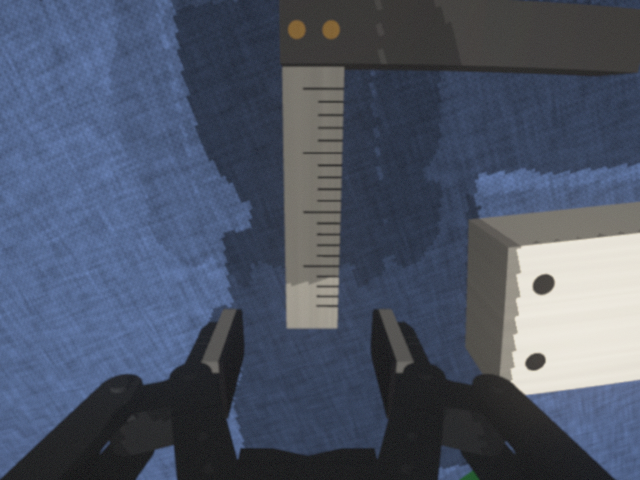

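```bash
cat >> h.py <<'E'
def proj(f,X):
    a=np.load(f'pics/{f}.npz');K,R,t,k1=a['K'],a['R'],a['t'],float(a['k1'])
    return cv2.projectPoints(np.array(X,float).reshape(-1,1,3),cv2.Rodrigues(R)[0],t,K,np.array([k1,0,0,0,0.]))[0].reshape(-1,2)
E
python3 - <<'E'
from h import *
o=observe();R=o['tool_rot'];p=o['position']
for d in ([0,0,0],[0,.0257,-.006],[0,-.0257,-.006],[.011,.0257,-.006],[-.011,.0257,-.006],[.011,.0257,-.025]): print(d,proj('w2',p+R@np.array(d)).round())
B=P['blade']
print(world('w2',[(287,328),(338,328),(344,67),(282,67)],.012).round(4))
a=np.load('pics/w2.npz');print((-a['R'].T@a['t']).round(3),a['R'][2].round(3), [a['d'][v,u] for v,u in((325,225),(325,390),(320,310))])
E
```

```text
[0, 0, 0] [[310. 291.]]
[0, 0.0257, -0.006] [[365. 297.]]
[0, -0.0257, -0.006] [[256. 297.]]
[0.011, 0.0257, -0.006] [[367. 275.]]
[-0.011, 0.0257, -0.006] [[364. 317.]]
[0.011, 0.0257, -0.025] [[373. 293.]]
[[ 0.6114 -0.0373  0.012 ]
 [ 0.6198 -0.0145  0.012 ]
 [ 0.512   0.0246  0.012 ]
 [ 0.5038  0.0021  0.012 ]]
[0.522 0.006 0.178] [ 0.305 -0.113 -0.945] [np.float32(0.13913006), np.float32(0.13964036), np.float32(0.18823308)]
```

```bash
python3 - <<'E'
from h import *
a=np.load('pics/w2.npz');o=observe();R=o['tool_rot'];p=o['position']
for (u,v) in ((235,313),(225,330),(210,360),(215,345),(378,313),(390,330),(400,345),(290,318),(320,318)):
    d=a['d'][v,u]; n=cv2.undistortPoints(np.array([[[u,v]]],float),a['K'],np.array([float(a['k1']),0,0,0,0.]))[0,0]
    X=a['R'].T@(np.array([n[0]*d,n[1]*d,d])-a['t']); print(u,v,round(float(d),4),X.round(4),'tool',(R.T@(X-p)).round(4))
E
```

```text
235 313 0.1476 [ 0.5801 -0.0442  0.0465] tool [ 0.0115 -0.0284 -0.0429]
225 330 0.1373 [ 0.5801 -0.0459  0.0576] tool [ 0.0109 -0.03   -0.054 ]
210 360 0.1201 [ 0.5794 -0.0467  0.0757] tool [ 0.0113 -0.0311 -0.0721]
215 345 0.127 [ 0.5789 -0.0466  0.0682] tool [ 0.0118 -0.0312 -0.0646]
378 313 0.1489 [0.5992 0.0058 0.0453] tool [ 0.0109  0.0251 -0.0416]
390 330 0.137 [0.5997 0.0079 0.0578] tool [ 0.0111  0.0272 -0.0541]
400 345 0.1285 [0.6004 0.0093 0.0669] tool [ 0.011   0.0287 -0.0632]
290 318 0.1874 [ 0.6069 -0.034   0.0119] tool [-0.0101 -0.0096 -0.0082]
320 318 0.1871 [ 0.6117 -0.0207  0.0121] tool [-0.0099  0.0045 -0.0084]
```

The fingertips look higher than the TCP pose implies, so I'll check from the side camera.

```bash
python3 - <<'E'
from h import *
im,d=snap('side','s1')
o=observe();u,v=proj('s1',[o['position']])[0].round().astype(int);print(u,v)
x0,y0=max(u-80,0),max(v-90,0)
cv2.imwrite('pics/s1c.png',cv2.resize(im[y0:y0+120,x0:x0+160,::-1],None,fx=5,fy=5,interpolation=cv2.INTER_CUBIC)); print(x0,y0)
E
```

```text
330 236
250 146
```

View pics/s1c.png

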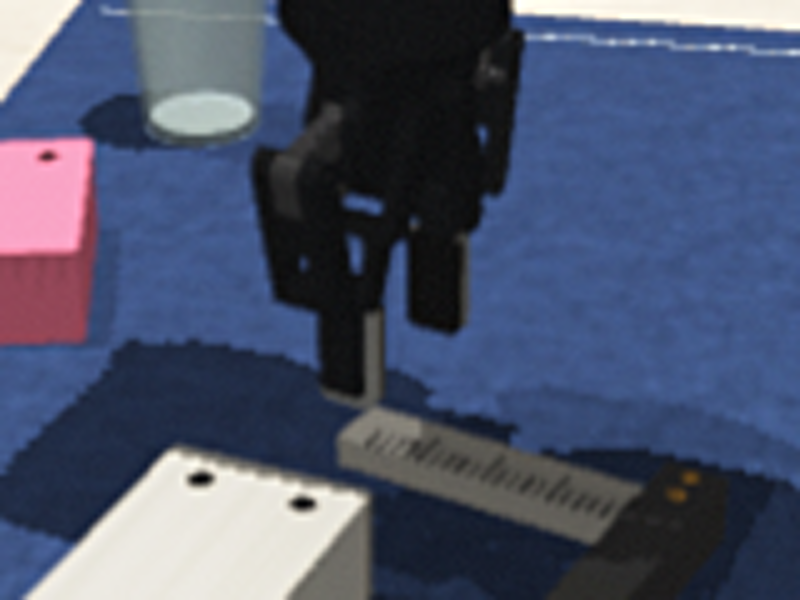

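Tips really are about 40 mm above the bench: crop (350,400) is well above the blade end at (345,440). I'll go by the observed tips and lower in stages, watching the force.

```bash
python3 -m handwheel '[[[0.002,0.001,0.02],[0,0.0004,0]],[[0.002,0.001,0.04],[0,0.0004,0]],[[0.002,0.001,0.05],[0,0.0004,0]],[[0.002,0.001,0.05],[0,0.0004,0]],[[0.002,0.001,0.05],[0,0.0004,0]]]'; cat >> h.py <<'E'
def pts(f,uvs,o=None):
    a=np.load(f'pics/{f}.npz');o=o or observe();R=o['tool_rot'];p=o['position']
    for (u,v) in uvs:
        d=a['d'][v,u]; n=cv2.undistortPoints(np.array([[[u,v]]],float),a['K'],np.array([float(a['k1']),0,0,0,0.]))[0,0]
        X=a['R'].T@(np.array([n[0]*d,n[1]*d,d])-a['t']); print(u,v,X.round(4),'tool',(R.T@(X-p)).round(4))
E
python3 - <<'E'
from h import *
im,d=snap('side','s2'); cv2.imwrite('pics/s2c.png',cv2.resize(im[146:266,250:410,::-1],None,fx=5,fy=5,interpolation=cv2.INTER_CUBIC))
snap('wrist','w3'); pts('w3',[(235,313),(378,313),(236,309),(376,309),(310,300)])
E
```

```text
time_s: 3.35
position: [0.5995, -0.0207, -0.0227]
tool_rot: [[-0.938, 0.346, -0.002], [0.346, 0.938, 0.001], [0.002, -0.0, -1.0]]
ft_force: [0.4, 0.1, 0.8]
grip_width: 0.0507
gripper_force: 0.0
235 313 [ 0.5792 -0.0436  0.0203] tool [ 0.0114 -0.0285 -0.0426]
378 313 [0.5983 0.0065 0.0189] tool [ 0.0108  0.0251 -0.0412]
236 309 [ 5.866e-01 -5.020e-02 -2.000e-04] tool [ 0.0021 -0.0322 -0.0221]
376 309 [6.071e-01 6.200e-03 2.000e-04] tool [ 0.0025  0.0278 -0.0225]
310 300 [ 0.5879 -0.0169  0.0115] tool [ 0.0125 -0.0005 -0.0338]
```

View pics/s2c.png

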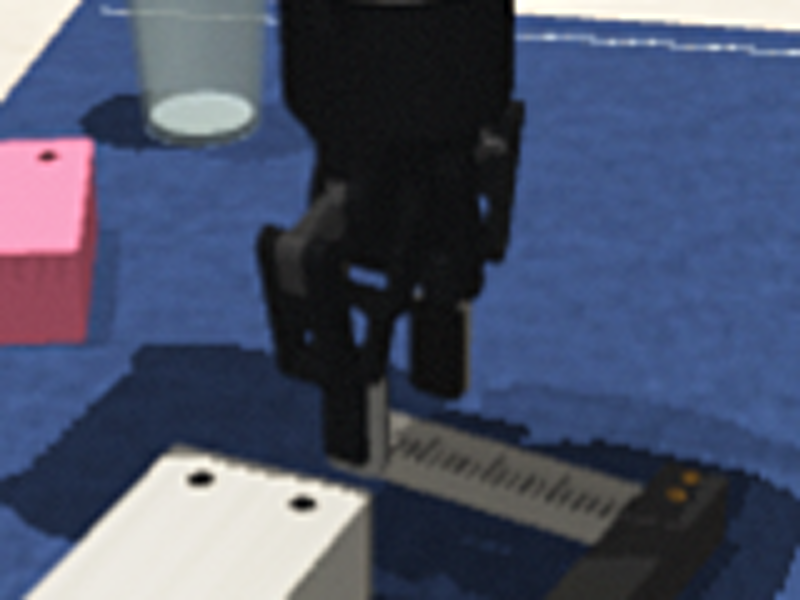

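The near fingertip at crop (350,462) is now beside the blade, about 18 mm up. So tips sit about 41 mm behind the reported TCP. I'll lower 10 mm more and close.

```bash
python3 -m handwheel '[[[0.001,0,0.01],[0,0,0]],[[0.001,0,0.02],[0,0,0]],[[0.001,0,0.02],[0,0,0]],[[0.001,0,0.02],[0,0,0]]]'; python3 -m handwheel '[[[0,0,0],[0,0,0]],[[0,0,0],[0,0,0]],[[0,0,0],[0,0,0]],[[0,0,0],[0,0,0]],[[0,0,0],[0,0,0]],[[0,0,0],[0,0,0]]]' 0.15 40;  python3 - <<'E'
from h import *
snap('wrist','w4')
E
```

```text
time_s: 3.85
position: [0.5989, -0.0205, -0.0327]
tool_rot: [[-0.938, 0.346, -0.002], [0.346, 0.938, 0.001], [0.002, -0.0, -1.0]]
ft_force: [0.4, -0.9, -0.1]
grip_width: 0.0512
gripper_force: 0.0
time_s: 4.45
position: [0.5994, -0.0205, -0.032]
tool_rot: [[-0.938, 0.347, -0.001], [0.347, 0.938, 0.001], [0.001, 0.0, -1.0]]
ft_force: [1.0, 0.5, 5.6]
grip_width: 0.0228
gripper_force: 42.0
```

View pics/w4.png

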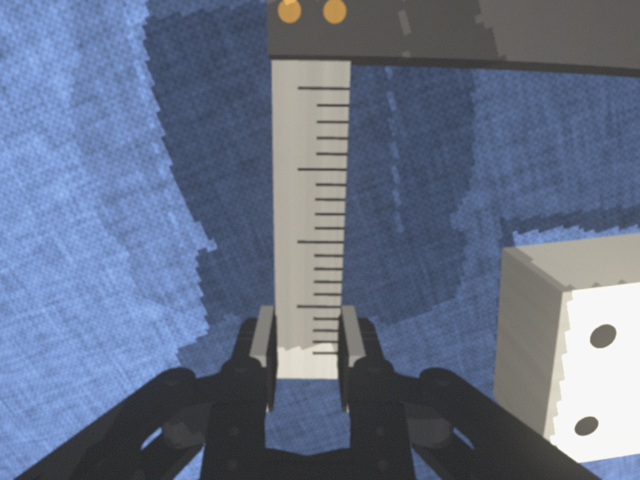

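The blade is gripped, with its inside corner at about (350,62). The block's bottom corner is at about (502,248), and its top corner is at (563,290).

```bash
python3 - <<'E'
from h import *
print('corner z0',world('w4',[(502,248)],0).round(4),'top',world('w4',[(563,290),(549,459)],.04).round(4),'bottom far',world('w4',[(640,233)],0).round(4))
q=world('w4',[(350,61)],.012)[0];e=world('w4',[(342,378),(278,378)],.012);k=world('w4',[(273,60)],.012)
print('sq',q.round(4),e.round(4),k.round(4)); d=e[0]-q; print(np.linalg.norm(d),np.degrees(np.arctan2(d[1],d[0])))
o=observe();print('tool of inner corner',o['tool_rot'].T@(q-o['position']),o['tool_rot'].T@(e[0]-o['position']),o['position'],np.degrees(np.arctan2(-o['tool_rot'][0,1],o['tool_rot'][1,1])))
E
```

```text
corner z0 [[0.5935 0.0599 0.    ]] top [[0.5923 0.0598 0.04  ]
 [0.658  0.0472 0.04  ]] bottom far [[0.6069 0.1144 0.    ]]
sq [0.5118 0.0238 0.012 ] [[ 0.6194 -0.0149  0.012 ]
 [ 0.6107 -0.0386  0.012 ]] [[0.5035 0.0021 0.012 ]]
0.11437696697743746 -19.804877890291774
tool of inner corner [ 0.09762231  0.01126711 -0.04390922] [-0.01675084  0.01219799 -0.04398852] [ 0.59944137 -0.0205444  -0.03198037] -20.27119836617243
```

```bash
python3 - <<'E'
from h import *
delta([.6806,.0224,-.0318],-13.75)
E
```

```text
row [-0.1225, 0.1368, -0.0004] [0.0001, -0.00022, -0.03623]
```

```bash
python3 -m handwheel '[[[-0.0123,0.0137,0],[0,0,-0.0036]],[[-0.0245,0.0274,0],[0,0,-0.0072]],[[-0.0368,0.041,0],[0,0,-0.0109]],[[-0.049,0.0547,0],[0,0,-0.0145]],[[-0.0613,0.0684,0],[0,0,-0.0181]],[[-0.0735,0.082,0],[0,0,-0.0217]],[[-0.0858,0.0958,0],[0,0,-0.0254]],[[-0.098,0.1094,0],[0,0,-0.029]],[[-0.11,0.123,0],[0,0,-0.0326]],[[-0.1225,0.1368,0],[0,0,-0.0362]]]'; python3 -m handwheel '[[[0,0,0],[0,0,0]],[[0,0,0],[0,0,0]]]'
python3 - <<'E'
from h import *
o=observe()
snap('wrist','w5'); im,d=snap('top','t5')
cv2.imwrite('pics/t5c.png',cv2.resize(im[170:290,222:342,::-1],None,fx=5,fy=5,interpolation=cv2.INTER_CUBIC))
a=cv2.imread('pics/w5.png');cv2.imwrite('pics/c5.png',np.hstack([cv2.resize(a,(440,330)),cv2.resize(cv2.imread('pics/t5c.png'),(330,330))]))
E
```

```text
time_s: 5.5
position: [0.6793, 0.0216, -0.032]
tool_rot: [[-0.972, 0.237, -0.005], [0.237, 0.972, -0.001], [0.004, -0.002, -1.0]]
ft_force: [-7.8, -4.6, 10.2]
grip_width: 0.0229
gripper_force: 44.5
time_s: 5.7
position: [0.6807, 0.0223, -0.032]
tool_rot: [[-0.972, 0.237, -0.001], [0.237, 0.972, 0.0], [0.001, 0.0, -1.0]]
ft_force: [0.4, 0.6, 5.2]
grip_width: 0.023
gripper_force: 42.2
```

View pics/c5.png

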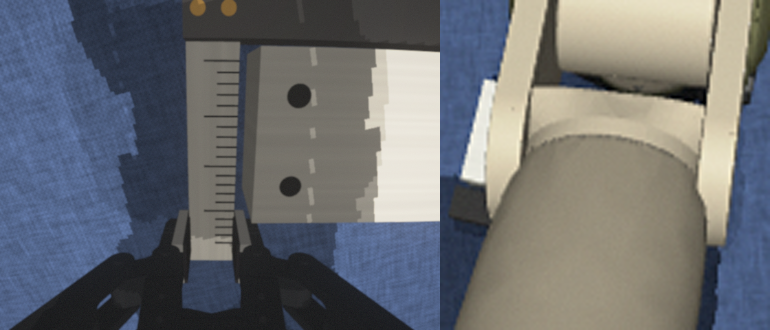

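Blade and block are now nearly parallel with a gap of a few mm, roughly 241 to 247 px in the left panel. I'll measure the gaps from pixel profiles.

```bash
python3 - <<'E'
from h import *
g=np.load('pics/w5.npz')['im'].astype(int)
for v in (90,130,180,230,270): print(v,[tuple(g[v,u]) and int(g[v,u].sum()//3) for u in range(336,376)])
for v in (130,230): print(v,[int(g[v,u,2]-g[v,u,0]) for u in range(336,376)])
for u in (390,460,560,630): print(u,[int(g[v,u].sum()//3) for v in range(50,82)],[int(g[v,u,2]-g[v,u,0]) for v in range(50,82)])
E
```

```text
90 [99, 98, 97, 97, 95, 95, 98, 96, 96, 92, 93, 87, 72, 60, 57, 56, 57, 57, 61, 61, 62, 57, 61, 71, 76, 75, 75, 73, 76, 74, 75, 74, 75, 71, 75, 75, 75, 75, 77, 72]
130 [114, 112, 113, 111, 112, 113, 114, 113, 113, 110, 96, 77, 62, 58, 58, 60, 57, 59, 58, 57, 63, 70, 69, 78, 78, 76, 78, 77, 78, 80, 77, 77, 78, 76, 76, 77, 76, 78, 78, 79]
180 [114, 111, 112, 114, 114, 115, 113, 111, 101, 84, 68, 60, 57, 57, 55, 57, 58, 57, 59, 67, 74, 77, 77, 76, 80, 76, 79, 80, 80, 77, 80, 77, 77, 79, 79, 78, 81, 87, 102, 110]
230 [103, 106, 104, 104, 105, 103, 94, 79, 65, 59, 63, 60, 58, 58, 57, 60, 64, 72, 73, 78, 79, 76, 77, 77, 75, 78, 78, 78, 79, 78, 76, 76, 78, 80, 85, 99, 111, 114, 115, 115]
270 [87, 89, 86, 88, 86, 75, 67, 62, 59, 59, 58, 57, 61, 58, 61, 65, 73, 76, 77, 79, 77, 77, 78, 79, 78, 77, 78, 78, 79, 79, 77, 82, 87, 101, 110, 111, 111, 112, 113, 110]
130 [-12, -11, -11, -10, -12, -11, -11, -11, -12, -7, -3, 9, 17, 22, 25, 25, 22, 23, 21, 24, 18, 5, -2, -7, -8, -5, -8, -6, -6, -5, -7, -7, -7, -5, -7, -7, -9, -6, -8, -8]
230 [-10, -9, -10, -10, -9, -8, -4, 3, 17, 20, 23, 21, 22, 23, 21,
[... 531 characters left out ...]
20] [-5, -6, -3, -1, 0, -2, -3, -5, -3, -1, -3, -6, -1, -1, -1, -3, 0, 3, -2, -9, -9, -11, -11, -11, -11, -11, -12, -12, -12, -13, -12, -10]
560 [68, 68, 66, 68, 68, 66, 68, 68, 64, 60, 56, 58, 50, 50, 47, 49, 50, 50, 48, 48, 69, 120, 176, 200, 204, 204, 203, 202, 199, 198, 199, 198] [-4, -4, -4, -3, -5, -5, -4, -6, -3, -6, -5, -5, -8, -5, -4, -4, -6, -5, -5, -3, -4, -11, -19, -21, -23, -22, -23, -22, -22, -22, -23, -22]
630 [64, 64, 63, 69, 63, 64, 68, 67, 67, 64, 68, 67, 69, 68, 64, 64, 55, 53, 52, 52, 51, 50, 55, 55, 89, 152, 208, 220, 221, 221, 219, 218] [-6, -5, -5, -4, -5, -7, -6, -5, -3, -5, -5, -6, -8, -4, -8, -4, -5, -7, -6, -6, -5, -6, -7, -5, -9, -16, -22, -16, -15, -16, -17, -16]
```

```bash
python3 - <<'E'
from h import *
y=np.radians(-13.75);Rb=np.array([[np.cos(y),-np.sin(y)],[np.sin(y),np.cos(y)]])
def L(n,uv,z):
    w=world('w5',uv,z)[:,:2];b=(w-[.5935,.0599])@Rb*1e3;print(n,b.round(2).tolist());return b
L('blade',[(347.5,90),(346.5,130),(345,180),(343,230),(341.5,270)],.012)
L('blockend',[(358.5,90),(357,130),(355.2,180),(353,230),(351.5,270)],0)
L('stock top',[(390,55.5),(460,57.7),(560,60),(630,65.8)],.025)
L('block face top',[(390,66.3),(460,68),(560,71.2),(630,74.8)],.04)
L('hole pts etc',[(361,78)],.0)
o=observe();print(o['position'],o['ft_force'])
E
```

```text
blade [[4.18, -5.08], [16.19, -5.03], [32.13, -5.03], [49.29, -5.17], [64.07, -5.23]]
blockend [[3.63, -0.24], [16.75, -0.26], [34.16, -0.23], [52.91, -0.31], [69.06, -0.25]]
stock top [[-4.31, 5.02], [-4.13, 24.38], [-4.5, 53.04], [-4.0, 74.56]]
block face top [[-0.08, 2.3], [-0.02, 19.28], [-0.09, 44.47], [-0.11, 63.26]]
hole pts etc [[-0.2, 0.46]]
[ 0.68066751  0.02231806 -0.03199403] [3.60964270e-03 6.76716023e-01 4.70036966e+00]
```

```bash
python3 -m handwheel '[[[-0.002,0.002,0],[0,0,0]],[[-0.004,0.004,0],[0,0,0]],[[-0.0055,0.006,0],[0,0,0]],[[-0.0068,0.008,0],[0,0,0]],[[-0.0068,0.008,0],[0,0,0]],[[-0.0068,0.008,0],[0,0,0]]]'; python3 -m handwheel '[[[0,0,0],[0,0,0]],[[0,0,0],[0,0,0]],[[0,0,0],[0,0,0]],[[0,0,0],[0,0,0]]]' 0.5;
python3 - <<'E'
from h import *
snap('wrist','w6')
g=np.load('pics/w6.npz')['im'].astype(int)
for v in (130,180,230): print(v,[int(g[v,u].sum()//3) for u in range(336,376)],[int(g[v,u,2]-g[v,u,0]) for u in range(336,376)])
for u in (390,560): print(u,[int(g[v,u].sum()//3) for v in range(40,76)])
E
```

```text
time_s: 6.4
position: [0.6838, 0.0245, -0.032]
tool_rot: [[-0.971, 0.237, -0.003], [0.237, 0.971, -0.001], [0.003, -0.002, -1.0]]
ft_force: [-4.7, -3.7, 8.7]
grip_width: 0.023
gripper_force: 43.9
time_s: 6.8
position: [0.6843, 0.0256, -0.0329]
tool_rot: [[-0.971, 0.238, -0.002], [0.238, 0.971, 0.001], [0.002, 0.0, -1.0]]
ft_force: [-0.3, 0.3, 0.4]
grip_width: 0.0427
gripper_force: 0.0
130 [110, 113, 114, 114, 115, 114, 109, 88, 70, 66, 70, 75, 78, 75, 80, 76, 76, 74, 76, 75, 76, 76, 77, 79, 91, 106, 110, 110, 110, 110, 110, 111, 111, 111, 110, 112, 112, 112, 112, 109] [-10, -9, -12, -12, -12, -12, -9, 3, 12, 13, 1, -4, -9, -7, -8, -6, -7, -9, -7, -6, -5, -6, -8, -7, -8, -10, -10, -10, -10, -12, -11, -10, -10, -11, -11, -13, -12, -11, -12, -10]
180 [112, 113, 115, 115, 109, 95, 77, 65, 71, 77, 78, 79, 76, 73, 77, 76, 78, 77, 76, 76, 82, 83, 92, 106, 111, 114, 117, 115, 118, 114, 115, 115, 115, 115, 116, 118, 116, 115, 115, 114] [-11, -11, -11, -12, -9, -2, 9, 14, 5, -4, -8, -10, -7, -7, -7, -9, -6, -7, -7, -7, -8, -9, -10, -11, -12, -11, -11, -11, -12, -10, -12, -12, -11, -14, -12, -11, -11, -11, -13, -11]
230 [105, 106, 105, 96, 81, 70, 72, 74, 80, 78, 77, 78, 76, 83, 78, 78, 78, 76, 79, 82, 95, 105, 111, 113, 112, 112, 111, 114, 112, 112, 113, 114, 115, 112, 114, 114, 112, 111, 112, 113] [-10, -10, -9, -5, 6, 18, 14, 1, -5, -8, -9, -7, -6, -6, -7, -7, -8, -7, -8, -8, -9, -10, -11, -10, -9, -10, -10, -9, -10, -10, -10, -9, -10, -11, -11, -10, -10, -10, -12, -10]
390 [55, 57, 52, 56, 58, 59, 57, 55, 55, 55, 58, 59, 62, 83, 103, 109, 114, 110, 112, 111, 112, 112, 111, 113, 111, 110, 111, 111, 109, 111, 111, 113, 111, 111, 111, 110]
560 [68, 67, 67, 69, 69, 70, 70, 69, 71, 70, 68, 69, 61, 61, 58, 59, 59, 79, 138, 197, 220, 223, 222, 222, 222, 221, 221, 221, 221, 221, 216, 206, 199, 197, 196, 198]
```

```bash
python3 -m handwheel '[[[0,0,-0.03],[0,0,0]],[[0,0,-0.1],[0,0,0]],[[0,0,-0.18],[0,0,0]],[[0,0,-0.18],[0,0,0]],[[0,0,-0.18],[0,0,0]]]' ;
python3 - <<'E'
from h import *
y=np.radians(-13.75);Rb=np.array([[np.cos(y),-np.sin(y)],[np.sin(y),np.cos(y)]])
def L(n,uv,z):
    w=world('w6',uv,z)[:,:2];b=(w-[.5935,.0599])@Rb*1e3;print(n,b.round(2).tolist())
L('blade',[(343,130),(341.4,180),(339.6,230)],.012)
L('blockend',[(345.8,130),(344,180),(342.7,230)],0)
L('block face top',[(390,52.9),(560,57.8)],.04)
delta([.5683,.1124,.058],-13.75)
E
```

```text
time_s: 7.35
position: [0.685, 0.0254, 0.0591]
tool_rot: [[-0.971, 0.238, 0.001], [0.238, 0.971, 0.0], [-0.001, 0.001, -1.0]]
ft_force: [-0.7, -0.3, -0.0]
grip_width: 0.043
gripper_force: 0.0
blade [[19.0, -2.12], [34.83, -2.2], [51.87, -2.33]]
blockend [[19.56, -0.13], [36.86, -0.25], [55.47, -0.17]]
block face top [[-0.07, 6.07], [-0.14, 47.58]]
row [0.2681, 0.1135, 0.0021] [0.00016, 0.00025, 4e-05]
```

```bash
python3 -m handwheel '[[[0.07,0.03,0],[0,0,0]],[[0.14,0.06,0],[0,0,0]],[[0.21,0.09,0],[0,0,0]],[[0.268,0.1135,0],[0,0,0]],[[0.268,0.1135,0],[0,0,0]],[[0.268,0.1135,0],[0,0,0]],[[0.268,0.1135,0.06],[0,0,0]],[[0.268,0.1135,0.1],[0,0,0]],[[0.268,0.1135,0.1],[0,0,0]],[[0.268,0.1135,0.1],[0,0,0]]]' 0; 
python3 - <<'E'
from h import *
im,d=snap('wrist','w7')
a=np.load('pics/w7.npz')
o=observe();R=o['tool_rot'];p=o['position']
v,u=np.mgrid[0:480:2,0:640:2];v=v.ravel();u=u.ravel();dd=d[v,u];k=dd>0
n=cv2.undistortPoints(np.c_[u,v].astype(float).reshape(-1,1,2),a['K'],np.array([float(a['k1']),0,0,0,0.])).reshape(-1,2)
X=(np.c_[n*dd[:,None],dd]-a['t'])@a['R'];T=(X-p)@R
s=k&(abs(T[:,1])<.03)&(abs(T[:,0])<.02)&(X[:,2]>.01)
print('tips',T[s][:,2].max(), T[s].min(0),T[s].max(0)); q=T[s]; q=q[np.argsort(-q[:,2])][:6]; print(q.round(4)); print(p,o['ft_force'])
y=np.radians(-13.75);Rb=np.array([[np.cos(y),-np.sin(y)],[np.sin(y),np.cos(y)]]);print((p[:2]-[.5935,.0599])@Rb)
E
```

```text
time_s: 8.35
position: [0.5685, 0.1119, 0.0076]
tool_rot: [[-0.971, 0.238, -0.002], [0.238, 0.971, 0.001], [0.002, 0.0, -1.0]]
ft_force: [0.2, -0.5, -0.4]
grip_width: 0.0001
gripper_force: 0.0
tips -0.0018097271001982901 [-0.01997347 -0.02999779 -0.11885539] [ 0.01919522  0.02999341 -0.00180973]
[[-0.0129  0.027  -0.0018]
 [-0.013  -0.0249 -0.0018]
 [-0.0129 -0.0209 -0.0018]
 [-0.0129 -0.0219 -0.0019]
 [-0.0128  0.0142 -0.002 ]
 [-0.0139  0.024  -0.002 ]]
[0.56880084 0.11200212 0.00828437] [-0.26462274 -0.36570328  0.06926323]
[-0.03637527  0.04473834]
```

View pics/w7.png

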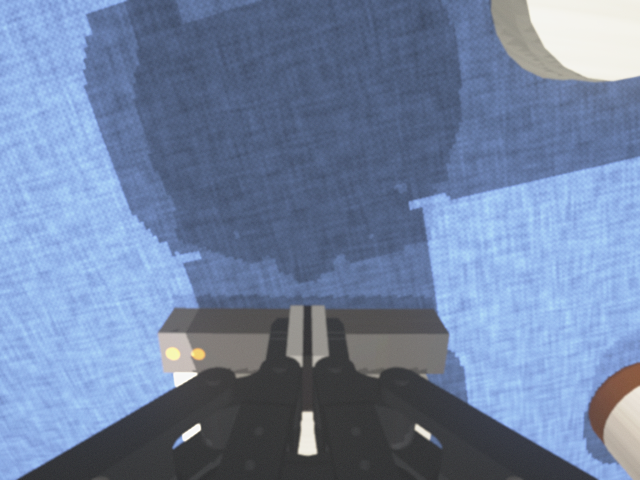

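The shut fingers end at row 306 and hang in front of the stock face. The gold rivets are at (173–198,354).

```bash
python3 - <<'E'
from h import *
pts('w7',[(296,308),(318,308),(296,311),(318,311),(296,315),(318,315),(318,325),(290,325)])
E
```

```text
296 308 [0.5567 0.1087 0.0448] tool [ 0.011  -0.0061 -0.0365]
318 308 [0.5587 0.1169 0.0447] tool [ 0.011   0.0024 -0.0364]
296 311 [0.5561 0.109  0.0485] tool [ 0.0117 -0.006  -0.0402]
318 311 [0.5584 0.1169 0.0477] tool [ 0.0113  0.0023 -0.0394]
296 315 [0.5564 0.1089 0.0509] tool [ 0.0113 -0.0059 -0.0426]
318 315 [0.5583 0.1169 0.051 ] tool [ 0.0114  0.0023 -0.0427]
318 325 [0.5581 0.1167 0.0584] tool [ 0.0115  0.0021 -0.0502]
290 325 [0.556  0.1071 0.0581] tool [ 0.0113 -0.0078 -0.0498]
```

```bash
python3 -m handwheel '[[[0.003,0,0.02],[0,0,0]],[[0.003,0,0.04],[0,0,0]],[[0.003,0,0.06],[0,0,0]],[[0.003,0,0.07],[0,0,0]],[[0.003,0,0.07],[0,0,0]],[[0.003,0,0.07],[0,0,0]]]'; cat > st.py <<'E'
from h import *
# average state over a few camera periods; block-frame force and TCP
y=np.radians(-13.75);Rb=np.array([[np.cos(y),-np.sin(y)],[np.sin(y),np.cos(y)]])
F=[];Q=[]
for i in range(4):
    get_image('wrist');o=observe();F.append(o['ft_force']);Q.append(o['position'])
F=np.array(F);Q=np.array(Q).mean(0)
print('F block xy',(F[:,:2]@Rb).round(2).tolist(),'mean',(F[:,:2].mean(0)@Rb).round(2),'Fz',F[:,2].mean().round(2),'TCP mm',((Q[:2]-[.5935,.0599])@Rb*1e3).round(2),Q[2].round(4),'t',o['time_s'])
E
python3 st.py
```

```text
time_s: 9.0
position: [0.5664, 0.1128, -0.0273]
tool_rot: [[-0.971, 0.238, -0.002], [0.238, 0.971, 0.001], [0.002, 0.0, -1.0]]
ft_force: [0.1, -0.0, 0.5]
grip_width: -0.0001
gripper_force: 0.0
F block xy [[-0.35, 0.52], [0.13, -0.64], [-0.52, -0.32], [0.42, 0.25]] mean [-0.08 -0.05] Fz 0.19 TCP mm [-38.78  45.01] -0.027 t 9.2
```

```bash
python3 -m handwheel '[[[-0.002,0,0],[0,0,0]],[[-0.004,0,0],[0,0,0]],[[-0.006,0,0],[0,0,0]],[[-0.007,0,0],[0,0,0]],[[-0.008,0,0],[0,0,0]],[[-0.008,0,0],[0,0,0]]]' | grep ft; python3 st.py;  python3 -m handwheel '[[[-0.0006,0,0],[0,0,0]],[[-0.0012,0,0],[0,0,0]],[[-0.0012,0,0],[0,0,0]]]' | grep ft; python3 st.py
```

```text
ft_force: [-0.6, -0.4, 1.1]
F block xy [[0.03, -0.39], [0.32, -0.01], [0.07, -0.34], [-0.03, -0.67]] mean [ 0.1  -0.35] Fz -0.31 TCP mm [-35.04  44.92] -0.0274 t 10.0
ft_force: [-0.1, -0.8, 0.1]
F block xy [[-0.12, -0.03], [0.68, -0.54], [0.61, -0.28], [-0.27, -0.05]] mean [ 0.23 -0.22] Fz 0.27 TCP mm [-34.41  44.94] -0.0274 t 10.5
```

```bash
for i in 1; do python3 -m handwheel '[[[-0.001,0,0],[0,0,0]],[[-0.001,0,0],[0,0,0]],[[-0.001,0,0],[0,0,0]]]' | grep ft; python3 st.py; python3 -m handwheel '[[[-0.0006,0,0],[0,0,0]],[[-0.0006,0,0],[0,0,0]],[[-0.0006,0,0],[0,0,0]]]' | grep ft; python3 st.py; done
```

```text
ft_force: [-2.1, 0.6, 1.0]
F block xy [[-3.04, -0.34], [-3.16, -1.42], [-3.34, 0.56], [-3.37, -0.22]] mean [-3.23 -0.35] Fz 1.72 TCP mm [-34.3   44.92] -0.0274 t 11.0
ft_force: [-2.3, 1.6, 1.0]
F block xy [[-2.72, 0.49], [-2.32, 0.68], [-2.31, 0.26], [-2.93, 0.83]] mean [-2.57  0.56] Fz 1.23 TCP mm [-33.56  44.99] -0.0274 t 11.5
```

```bash
python3 -m handwheel '[[[-0.0006,0,0],[0,0,0]],[[-0.0006,0,0],[0,0,0]],[[-0.0006,0,0],[0,0,0]]]' | grep ft; python3 st.py; python3 -m handwheel '[[[-0.0006,0,0],[0,0,0]],[[-0.0006,0,0],[0,0,0]],[[-0.0006,0,0],[0,0,0]]]' | grep ft; python3 st.py
```

```text
ft_force: [-2.0, 1.4, -0.1]
F block xy [[-1.5, 1.16], [-1.74, 0.07], [-1.5, 0.83], [-1.69, 0.56]] mean [-1.61  0.65] Fz 0.21 TCP mm [-33.22  44.94] -0.0274 t 12.0
ft_force: [-2.4, 1.5, 1.2]
F block xy [[-2.98, -0.37], [-3.68, -0.43], [-4.39, 0.23], [-3.38, -0.27]] mean [-3.61 -0.21] Fz 0.43 TCP mm [-33.18  44.92] -0.0274 t 12.5
```

```bash
python3 -m handwheel '[[[-0.0005,0,0],[0,0,0]],[[-0.0005,0,0],[0,0,0]],[[-0.0005,0,0],[0,0,0]]]' | grep ft; python3 st.py
```

```text
ft_force: [-4.7, 1.4, 1.2]
F block xy [[-3.78, -0.14], [-5.02, -0.27], [-4.74, -0.48], [-3.88, -0.54]] mean [-4.36 -0.36] Fz 2.01 TCP mm [-32.92  44.85] -0.0274 t 13.0
```

```bash
cat > bl.py <<'E'
from h import *
import sys
f=sys.argv[1];im,d=snap('side',f)
y=np.radians(-13.75);Rb=np.array([[np.cos(y),-np.sin(y)],[np.sin(y),np.cos(y)]])
W=lambda b:np.r_[np.array([.5935,.0599])+Rb@np.array(b[:2]),b[2]]
g=cv2.cvtColor(im,cv2.COLOR_RGB2GRAY)
h=proj(f,[W(b) for b in ([0.01,.02,.04],[.06,.02,.04],[0,0,.04],[.07,0,.04],[.07,.1,.04],[0,.1,.04],[0,.1,0])]);print(h.round(1).tolist())
for ref in ('s0','s1'):
    r=cv2.cvtColor(np.load(f'pics/{ref}.npz')['im'],cv2.COLOR_RGB2GRAY)
    x0,y0=(h[:6].min(0)-6).astype(int);x1,y1=(h[:6].max(0)+6).astype(int)
    # dark-hole centroids
    for q,n in ((r,ref),(g,f)):
        o=[]
        for c in h[:2]:
            a,b=int(c[0])-8,int(c[1])-7;p=q[b:b+15,a:a+17].astype(float);w=np.clip(np.median(p)*.8-p,0,None);vv,uu=np.mgrid[b:b+15,a:a+17];o+= [((w*uu).sum()/w.sum()).round(2),((w*vv).sum()/w.sum()).round(2)]
        print(n,o)
p=[proj(f,[W([x,.07,.03])])[0] for x in (-.03,-.0,.03)];print('scan',np.round(p,1).tolist())
E
python3 bl.py s3; python3 -c "
from h import *
im=np.load('pics/s3.npz')['im'];h=proj('s3',[[.6,.1,.03]])[0].astype(int);x0,y0=h[0]-65,h[1]-50;print(x0,y0)
cv2.imwrite('pics/s3c.png',cv2.resize(im[y0:y0+100,x0:x0+133,::-1],None,fx=6,fy=6,interpolation=cv2.INTER_CUBIC))"
```

```text
[[314.3, 249.3], [285.9, 242.3], [325.4, 244.3], [286.3, 234.9], [254.1, 268.1], [296.5, 279.8], [297.6, 301.6]]
s0 [np.float64(317.13), np.float64(250.18), np.float64(283.5), np.float64(238.18)]
s3 [np.float64(313.56), np.float64(251.55), np.float64(287.84), np.float64(239.76)]
s1 [np.float64(317.2), np.float64(248.44), np.float64(283.86), np.float64(237.53)]
s3 [np.float64(313.56), np.float64(251.55), np.float64(287.84), np.float64(239.76)]
scan [[324.6, 278.8], [306.1, 273.8], [288.1, 269.0]]
251 213
```

```bash
cat > tr.py <<'E'
from h import *
import sys
G=lambda f:cv2.cvtColor(np.load(f'pics/{f}.npz')['im'],cv2.COLOR_RGB2GRAY)
def hole(q,c):
    a,b=c[0]-5,c[1]-3;p=q[b:b+7,a:a+11].astype(float);w=np.clip(np.median(p)*.85-p,0,None);vv,uu=np.mgrid[b:b+7,a:a+11];return round((w*uu).sum()/w.sum(),2),round((w*vv).sum()/w.sum(),2)
for f in sys.argv[1:]:
    print(f,hole(G(f),(290,241)),hole(G(f),(310,246)))
E
python3 tr.py s0 s1 s2 s3; python3 -c "
from h import *
im=np.load('pics/s3.npz')['im'].astype(int)
for v in (262,268,274,280,284): print(v,[int(x.sum()//3) for x in im[v,292:335]])
h=[proj('s3',[[.6,.1,z]])[0].round(1) for z in (0,.04)];print(h)"
```

```text
s0 (np.float64(289.7), np.float64(241.34)) (np.float64(310.13), np.float64(246.28))
s1 (np.float64(290.18), np.float64(240.96)) (np.float64(310.19), np.float64(246.2))
s2 (np.float64(289.88), np.float64(241.21)) (np.float64(310.15), np.float64(246.25))
s3 (np.float64(289.72), np.float64(241.31)) (np.float64(310.16), np.float64(247.44))
262 [125, 124, 125, 122, 123, 125, 123, 121, 123, 122, 122, 124, 124, 125, 124, 126, 121, 100, 81, 71, 41, 17, 13, 12, 15, 17, 18, 18, 17, 15, 14, 15, 14, 14, 14, 15, 15, 16, 17, 15, 17, 14, 17]
268 [123, 123, 122, 124, 126, 124, 123, 123, 126, 126, 126, 120, 104, 81, 73, 74, 75, 78, 74, 52, 36, 34, 35, 43, 46, 46, 45, 45, 44, 41, 35, 33, 35, 23, 18, 17, 17, 14, 15, 12, 16, 9, 22]
274 [125, 125, 126, 126, 126, 126, 122, 104, 82, 75, 73, 76, 78, 76, 61, 38, 25, 34, 43, 44, 43, 42, 43, 42, 44, 43, 43, 43, 43, 44, 39, 30, 47, 29, 18, 18, 22, 18, 17, 18, 17, 13, 18]
280 [97, 96, 99, 83, 75, 74, 77, 78, 77, 69, 40, 28, 34, 35, 41, 43, 43, 43, 41, 44, 41, 42, 45, 43, 44, 40, 35, 29, 27, 25, 27, 27, 47, 30, 17, 18, 17, 15, 19, 17, 16, 13, 16]
284 [97, 97, 97, 86, 77, 76, 59, 34, 28, 36, 38, 40, 42, 40, 43, 42, 43, 39, 42, 40, 43, 42, 39, 33, 28, 26, 24, 28, 28, 28, 27, 26, 27, 32, 42, 58, 70, 67, 72, 60, 58, 50, 73]
[array([316.9, 279.3]), array([316.4, 258.2])]
```

```bash
python3 -m handwheel '[[[-0.0005,0,0],[0,0,0]],[[-0.0005,0,0],[0,0,0]],[[-0.0005,0,0],[0,0,0]]]' | grep ft; python3 st.py;  python3 bl.py s4 >/dev/null; python3 tr.py s3 s4;python3 -c "
from h import *
im=np.load('pics/s4.npz')['im'].astype(int)
for v in (268,274,280,284): print(v,[int(x.sum()//3) for x in im[v,292:325]])"
```

```text
ft_force: [-4.4, 0.1, 2.9]
F block xy [[-5.99, -0.91], [-5.29, -1.04], [-4.43, -1.54], [-4.52, -1.11]] mean [-5.06 -1.15] Fz 2.13 TCP mm [-32.77  44.78] -0.0274 t 13.55
s3 (np.float64(289.72), np.float64(241.31)) (np.float64(310.16), np.float64(247.44))
s4 (np.float64(289.72), np.float64(241.32)) (np.float64(310.09), np.float64(247.44))
268 [123, 123, 122, 125, 125, 124, 124, 125, 122, 126, 126, 122, 105, 81, 73, 77, 75, 77, 74, 53, 34, 32, 36, 42, 46, 45, 46, 43, 45, 41, 37, 40, 29]
274 [125, 125, 125, 126, 126, 127, 122, 105, 83, 74, 74, 74, 78, 75, 61, 36, 29, 32, 43, 44, 46, 43, 44, 44, 43, 43, 43, 44, 45, 44, 37, 32, 47]
280 [98, 96, 96, 85, 74, 75, 75, 77, 79, 67, 42, 26, 32, 36, 42, 42, 43, 42, 42, 42, 43, 43, 42, 43, 44, 40, 34, 28, 26, 26, 25, 28, 47]
284 [97, 98, 97, 86, 78, 78, 61, 36, 26, 38, 36, 43, 43, 43, 42, 44, 41, 42, 42, 42, 43, 43, 41, 33, 28, 26, 28, 27, 27, 28, 26, 27, 27]
```

```bash
python3 -m handwheel '[[[0.006,0,0],[0,0,0]],[[0.012,0,0],[0,0,0]],[[0.012,0,0],[0,0,0]],[[0.012,0,-0.08],[0,0,0]],[[0.012,0,-0.18],[0,0,0]],[[0.012,0,-0.18],[0,0,0]],[[0.012,0,-0.18],[0,0,0]]]' ;
python3 - <<'E'
from h import *
print(observe()['q'].round(1))
y=np.radians(-13.75);Rb=np.array([[np.cos(y),-np.sin(y)],[np.sin(y),np.cos(y)]])
w=np.array([.5935,.0599])+Rb@[.03,-.044];print(w)
delta([*w,.06],-13.75+90)
delta([*(np.array([.5935,.0599])+Rb@[-.01,-.07]),.06],-13.75)
E
```

```text
time_s: 14.3
position: [0.5676, 0.1126, 0.0636]
tool_rot: [[-0.971, 0.238, 0.001], [0.238, 0.971, 0.001], [-0.001, 0.001, -1.0]]
ft_force: [-0.2, -0.0, -1.4]
grip_width: 0.0002
gripper_force: 0.0
[ -0.5  31.9  81.2   0.   66.8 -76.8]
[0.61218208 0.01003037]
row [-0.1353, -0.1781, 0.0073] [-6e-05, 0.0005, -0.49997]
row [-0.0553, -0.2301, 0.0071] [0.00028, 0.00036, 3e-05]
```

```bash
python3 -m handwheel '[[[-0.04,-0.05,0],[0,0,0.045]],[[-0.08,-0.1,0],[0,0,0.09]],[[-0.11,-0.14,0],[0,0,0.135]],[[-0.1353,-0.178,0.005],[0,0,0.18]],[[-0.1353,-0.178,0.005],[0,0,0.225]],[[-0.1353,-0.178,0.005],[0,0,0.27]],[[-0.1353,-0.178,0.005],[0,0,0.315]],[[-0.1353,-0.178,0.005],[0,0,0.36]],[[-0.1353,-0.178,0.005],[0,0,0.405]],[[-0.1353,-0.178,0.005],[0,0,0.45]]]' | head -2;
python3 - <<'E'
from h import *
print(observe()['q'].round(1))
delta([.6122,.0100,.06],-103.75)
E
```

```text
time_s: 15.3
position: [0.6109, 0.0101, 0.0582]
[-10.1  35.2  75.6   0.   69.4  -5.1]
row [-0.0001, 0.0027, -0.0036] [-0.00142, -0.00012, 0.04813]
```

```bash
python3 -m handwheel '[[[0,0.001,0],[0,0,0.047]],[[0,0.001,0],[0,0,0.0487]],[[0,0.001,0],[0,0,0.0487]],[[0,0.001,0.06],[0,0,0.0487]],[[0,0.001,0.12],[0,0,0.0487]],[[0,0.001,0.15],[0,0,0.0487]],[[0,0.001,0.165],[0,0,0.0487]],[[0,0.001,0.176],[0,0,0.0487]],[[0,0.001,0.176],[0,0,0.0487]],[[0,0.001,0.176],[0,0,0.0487]]]'; python3 st.py; python3 -c "
from h import *
snap('wrist','w8')
delta([.6122,.0100,-.031],-103.75)"
```

```text
time_s: 16.3
position: [0.6123, 0.0101, -0.0273]
tool_rot: [[0.233, 0.972, -0.0], [0.972, -0.233, 0.0], [0.0, -0.001, -1.0]]
ft_force: [-0.4, -0.3, -0.1]
grip_width: -0.0
gripper_force: 0.0
F block xy [[0.45, -0.63], [-0.42, -1.03], [-0.4, -1.08], [-0.3, -0.71]] mean [-0.17 -0.86] Fz 0.17 TCP mm [ 30.05 -43.95] -0.0273 t 16.5
row [-0.0002, 0.0003, 0.0069] [-0.00034, -9e-05, 0.00138]
```

```bash
python3 -m handwheel '[[[0,0,0.003],[0,0,0.0014]],[[0,0,0.007],[0,0,0.0014]],[[0.003,0,0.007],[0,0,0.0014]],[[0.006,0,0.007],[0,0,0.0014]],[[0.009,0,0.007],[0,0,0.0014]],[[0.0115,0,0.007],[0,0,0.0014]],[[0.0115,0,0.007],[0,0,0.0014]],[[0.0115,0,0.007],[0,0,0.0014]]]' |grep ft; python3 st.py; python3 -m handwheel '[[[0.001,0,0],[0,0,0]],[[0.002,0,0],[0,0,0]],[[0.002,0,0],[0,0,0]],[[0.002,0,0],[0,0,0]]]'|grep ft; python3 st.py;  python3 -m handwheel '[[[0.001,0,0],[0,0,0]],[[0.001,0,0],[0,0,0]],[[0.001,0,0],[0,0,0]]]'|grep ft; python3 st.py
```

```text
ft_force: [-0.0, -0.6, -1.0]
F block xy [[-0.16, -0.26], [-0.57, -0.39], [0.22, 0.82], [-0.08, 0.73]] mean [-0.14  0.23] Fz 0.1 TCP mm [ 29.61 -38.28] -0.0315 t 17.55
ft_force: [-0.0, 0.3, 0.5]
F block xy [[0.83, 0.41], [0.25, 0.35], [0.28, 0.61], [0.21, -0.27]] mean [0.39 0.28] Fz 0.33 TCP mm [ 29.6  -37.23] -0.0315 t 18.15
ft_force: [-0.2, -0.7, 0.7]
F block xy [[-0.56, 0.44], [-0.28, -0.5], [0.37, -0.17], [-0.08, 0.48]] mean [-0.14  0.06] Fz 0.33 TCP mm [ 29.61 -36.73] -0.0315 t 18.65
```

```bash
for i in 1; do python3 -m handwheel '[[[0.001,0,0],[0,0,0]],[[0.001,0,0],[0,0,0]],[[0.001,0,0],[0,0,0]]]'|grep ft; python3 st.py; python3 -m handwheel '[[[0.001,0,0],[0,0,0]],[[0.001,0,0],[0,0,0]],[[0.001,0,0],[0,0,0]]]'|grep ft; python3 st.py;  python3 -m handwheel '[[[0.0006,0,0],[0,0,0]],[[0.0006,0,0],[0,0,0]],[[0.0006,0,0],[0,0,0]]]'|grep ft; python3 st.py; done
```

```text
ft_force: [-0.5, 0.1, -0.2]
F block xy [[-1.02, 0.03], [-0.3, -1.15], [0.08, -0.04], [0.97, 0.47]] mean [-0.07 -0.17] Fz 0.42 TCP mm [ 29.6  -36.23] -0.0315 t 19.15
ft_force: [-0.2, -0.1, 0.2]
F block xy [[0.07, 0.53], [0.15, -0.41], [0.24, 0.15], [-0.17, 0.35]] mean [0.07 0.16] Fz 0.3 TCP mm [ 29.61 -35.74] -0.0315 t 19.65
ft_force: [0.7, -0.2, 0.5]
F block xy [[-0.12, 0.2], [-0.04, -0.4], [-0.3, -0.57], [-0.46, -0.81]] mean [-0.23 -0.39] Fz -0.16 TCP mm [ 29.61 -35.46] -0.0315 t 20.15
```

```bash
for i in 1; do python3 -m handwheel '[[[0.0008,0,0],[0,0,0]],[[0.0008,0,0],[0,0,0]],[[0.0008,0,0],[0,0,0]]]'|grep ft; python3 st.py; python3 -m handwheel '[[[0.0008,0,0],[0,0,0]],[[0.0008,0,0],[0,0,0]],[[0.0008,0,0],[0,0,0]]]'|grep ft; python3 st.py; done; python3 -c "
from h import *
im,d=snap('wrist','w9')
cv2.imwrite('pics/w9c.png',cv2.resize(im[:,:,::-1],None,fx=1.25,fy=1.25))"
```

```text
ft_force: [-0.6, -1.2, 0.8]
F block xy [[-0.17, -1.82], [0.18, -0.8], [0.88, -2.48], [0.48, -1.68]] mean [ 0.34 -1.69] Fz -0.0 TCP mm [ 29.62 -35.12] -0.0315 t 20.65
ft_force: [0.6, -2.7, -0.0]
F block xy [[-0.45, -2.25], [0.05, -1.88], [-0.26, -2.2], [-0.8, -1.14]] mean [-0.36 -1.87] Fz -0.43 TCP mm [ 29.63 -34.58] -0.0315 t 21.15
```

View pics/w9c.png

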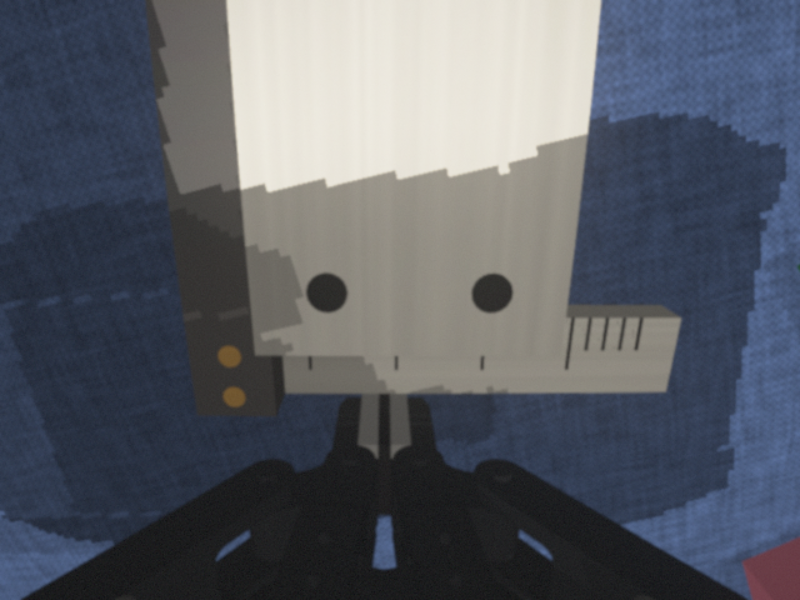

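The fingers, with tips at about (385,395), now bear on the blade's outer edge. The stock lies along the block's left side. I'll keep going in fine steps.

```bash
for i in 1; do python3 -m handwheel '[[[0.001,0,0],[0,0,0]],[[0.001,0,0],[0,0,0]],[[0.001,0,0],[0,0,0]]]'|grep ft; python3 st.py; python3 -m handwheel '[[[0.0008,0,0],[0,0,0]],[[0.0008,0,0],[0,0,0]],[[0.0008,0,0],[0,0,0]]]'|grep ft; python3 st.py; done
```

```text
ft_force: [-0.8, -1.8, -0.6]
F block xy [[0.34, -0.78], [0.25, -1.72], [0.02, -1.1], [0.47, -1.66]] mean [ 0.27 -1.32] Fz -0.17 TCP mm [ 29.58 -34.1 ] -0.0315 t 21.7
ft_force: [-0.1, -1.5, -0.1]
F block xy [[0.04, -1.25], [-0.46, -1.58], [-0.3, -1.52], [-0.26, -2.14]] mean [-0.25 -1.62] Fz -0.5 TCP mm [ 29.59 -33.73] -0.0315 t 22.2
```

```bash
python3 -m handwheel '[[[0.0005,0,0],[0,0,0]],[[0.0005,0,0],[0,0,0]],[[0.0005,0,0],[0,0,0]]]'|grep ft; python3 st.py
```

```text
ft_force: [-0.9, -2.2, 0.4]
F block xy [[0.14, -2.31], [-0.13, -2.71], [-0.27, -2.78], [-0.07, -2.52]] mean [-0.08 -2.58] Fz 0.26 TCP mm [ 29.6  -33.58] -0.0315 t 22.7
```

```bash
python3 -m handwheel '[[[0.0005,0,0],[0,0,0]],[[0.0005,0,0],[0,0,0]],[[0.0005,0,0],[0,0,0]]]'|grep ft; python3 st.py; python3 -m handwheel '[[[0.0004,0,0],[0,0,0]],[[0.0004,0,0],[0,0,0]],[[0.0004,0,0],[0,0,0]]]'|grep ft; python3 st.py
```

```text
ft_force: [-1.5, -4.2, 0.1]
F block xy [[-0.51, -5.55], [-0.22, -4.3], [-0.95, -6.51], [0.23, -5.16]] mean [-0.36 -5.38] Fz 0.59 TCP mm [ 29.56 -33.51] -0.0315 t 23.2
ft_force: [-2.0, -5.5, 0.9]
F block xy [[0.26, -5.81], [-0.87, -7.1], [0.37, -5.32], [-0.21, -5.9]] mean [-0.11 -6.03] Fz 0.42 TCP mm [ 29.54 -33.46] -0.0315 t 23.7
```

Firm contact at 6 N with no further motion. Now back off, go up, and look at the fit from the earlier vantage point.

```bash
python3 -m handwheel '[[[-0.006,0,0],[0,0,0]],[[-0.012,0,0],[0,0,0]],[[-0.012,0,0],[0,0,0]],[[-0.012,0,-0.07],[0,0,0]],[[-0.012,0,-0.15],[0,0,0]],[[-0.012,0,-0.18],[0,0,0]],[[-0.012,0,-0.18],[0,0,0]]]' |grep -E 'ft|pos'; python3 -c "
from h import *
delta([.680,.01,.03],-13.75)"
```

```text
position: [0.6145, 0.015, 0.061]
ft_force: [-0.4, -0.0, -0.3]
row [0.0214, 0.1295, 0.0623] [0.00104, 0.00055, -0.50003]
```

```bash
python3 -m handwheel '[[[0,0.05,0],[0,0,-0.045]],[[0,0.1,0],[0,0,-0.09]],[[0.02,0.1295,0],[0,0,-0.135]],[[0.0214,0.1295,0],[0,0,-0.18]],[[0.0214,0.1295,0],[0,0,-0.225]],[[0.0214,0.1295,0],[0,0,-0.27]],[[0.0214,0.1295,0.02],[0,0,-0.315]],[[0.0214,0.1295,0.04],[0,0,-0.36]],[[0.0214,0.1295,0.06],[0,0,-0.405]],[[0.0214,0.1295,0.06],[0,0,-0.45]]]' |grep -E 'pos'; python3 -m handwheel '[[[0,0,0],[0,0,-0.045]],[[0,0,0],[0,0,-0.05]],[[0,0,0],[0,0,-0.05]],[[0,0,0],[0,0,-0.05]]]' |grep -E 'pos|rot'
python3 - <<'E'
from h import *
snap('wrist','w10');snap('wrist','w11')
y=np.radians(-13.75);Rb=np.array([[np.cos(y),-np.sin(y)],[np.sin(y),np.cos(y)]])
W=lambda b:np.r_[np.array([.5935,.0599])+Rb@np.array(b[:2])/1e3,b[2]/1e3]
f='w11';g=np.load('pics/w11.npz')['im'].astype(int)
for x in (10,25,40,55,65):
    for z in (12,):
        u,v=proj(f,[W((x,0,z))])[0].round().astype(int);print('blade x',x,(u,v),[int(q.sum()//3) for q in g[v,u-12:u+18]],[int(q[2]-q[0]) for q in g[v,u-12:u+18]])
for yy in (10,40,70,90):
    u,v=proj(f,[W((0,yy,25))])[0].round().astype(int);print('stock y',yy,(u,v),[int(q.sum()//3) for q in g[max(v-12,0):v+18,min(u,639)]])
E
```

```text
position: [0.6769, 0.0103, 0.0248]
position: [0.6783, 0.01, 0.0278]
tool_rot: [[-0.971, 0.241, -0.003], [0.241, 0.971, 0.001], [0.003, 0.0, -1.0]]
blade x 10 (np.int64(373), np.int64(108)) [110, 112, 112, 115, 110, 113, 110, 111, 111, 114, 105, 91, 79, 74, 74, 75, 75, 75, 78, 73, 77, 82, 97, 106, 109, 110, 109, 108, 111, 108] [-11, -13, -10, -11, -11, -11, -12, -9, -11, -11, -10, -8, -7, -8, -7, -6, -7, -7, -7, -8, -9, -7, -9, -10, -9, -10, -12, -11, -9, -12]
blade x 25 (np.int64(371), np.int64(141)) [112, 112, 113, 113, 112, 112, 111, 112, 111, 114, 112, 102, 87, 80, 76, 78, 76, 77, 78, 79, 75, 80, 94, 107, 111, 112, 112, 111, 109, 113] [-11, -10, -12, -10, -13, -11, -11, -11, -11, -10, -12, -12, -8, -8, -7, -7, -6, -8, -9, -6, -7, -7, -9, -11, -11, -10, -11, -11, -10, -12]
blade x 40 (np.int64(370), np.int64(174)) [114, 113, 115, 114, 114, 114, 111, 111, 115, 111, 108, 96, 83, 78, 79, 76, 78, 77, 78, 78, 81, 88, 102, 107, 108, 110, 109, 112, 112, 110] [-11, -11, -11, -11, -13, -12, -12, -11, -10, -11, -11, -9, -7, -6, -7, -8, -6, -7, -7, -7, -7, -9, -10, -11, -12, -13, -10, -11, -1
[... 689 characters left out ...]
) [58, 56, 60, 54, 55, 58, 54, 57, 61, 76, 97, 109, 108, 111, 110, 111, 110, 112, 119, 132, 139, 140, 140, 142, 141, 143, 144, 143, 143, 138]
stock y 40 (np.int64(473), np.int64(84)) [107, 111, 107, 104, 99, 97, 95, 96, 100, 126, 167, 198, 206, 203, 200, 201, 201, 200, 199, 201, 201, 202, 202, 203, 206, 204, 204, 200, 199, 198]
stock y 70 (np.int64(541), np.int64(86)) [100, 94, 97, 96, 96, 95, 94, 96, 104, 134, 185, 217, 224, 223, 223, 223, 223, 222, 223, 222, 223, 224, 224, 226, 226, 227, 228, 226, 225, 225]
stock y 90 (np.int64(585), np.int64(88)) [102, 102, 96, 92, 95, 93, 94, 94, 105, 143, 194, 219, 221, 221, 222, 222, 222, 222, 222, 222, 224, 223, 224, 226, 226, 225, 225, 224, 223, 223]
```

Blade touches the drilled end along its full length, with no cloth colour between them. Now I'll press the stock home once more.

```bash
python3 -c "
from h import *
y=np.radians(-13.75);Rb=np.array([[np.cos(y),-np.sin(y)],[np.sin(y),np.cos(y)]])
w=np.array([.5935,.0599])+Rb@[-.039,.048];print(w)
delta([*w,.05],-13.75)"
```

```text
[0.56702658 0.11579417]
row [0.2671, 0.1521, -0.0431] [9e-05, -0.0007, -0.00061]
```

```bash
python3 -m handwheel '[[[0.07,0.04,-0.043],[0,-0.0007,-0.0006]],[[0.14,0.08,-0.043],[0,-0.0007,-0.0006]],[[0.21,0.12,-0.043],[0,-0.0007,-0.0006]],[[0.267,0.152,-0.043],[0,-0.0007,-0.0006]],[[0.267,0.152,-0.043],[0,-0.0007,-0.0006]],[[0.267,0.152,-0.043],[0,-0.0007,-0.0006]],[[0.267,0.152,-0.043],[0,-0.0007,-0.0006]]]' |grep -E 'pos'; python3 -c "
from h import *
snap('wrist','w12')
y=np.radians(-13.75);Rb=np.array([[np.cos(y),-np.sin(y)],[np.sin(y),np.cos(y)]])
w=np.array([.5935,.0599])+Rb@[-.039,.048]
delta([*w,-.0273],-13.75)"
```

```text
position: [0.5679, 0.1148, 0.0502]
row [0.0023, 0.0018, 0.1547] [8e-05, 0.00029, 7e-05]
```

```bash
python3 -m handwheel '[[[0.0015,0.001,0.05],[0,0,0]],[[0.0015,0.001,0.1],[0,0,0]],[[0.0015,0.001,0.13],[0,0,0]],[[0.0015,0.001,0.15],[0,0,0]],[[0.0015,0.001,0.155],[0,0,0]],[[0.0015,0.001,0.155],[0,0,0]],[[0.0015,0.001,0.155],[0,0,0]]]' |grep -E 'ft'; python3 st.py; python3 -m handwheel '[[[-0.003,0,0],[0,0,0]],[[-0.006,0,0],[0,0,0]],[[-0.008,0,0],[0,0,0]],[[-0.008,0,0],[0,0,0]],[[-0.008,0,0],[0,0,0]]]' |grep -E 'ft'; python3 st.py
```

```text
ft_force: [0.4, -0.9, 0.8]
F block xy [[-0.3, 0.17], [-0.23, 0.19], [0.16, -0.15], [0.07, -0.36]] mean [-0.07 -0.04] Fz -0.09 TCP mm [-39.27  48.28] -0.0267 t 27.55
ft_force: [-0.1, 0.1, -0.1]
F block xy [[-0.52, 0.5], [0.37, -0.37], [0.62, -0.66], [0.46, 0.84]] mean [0.23 0.08] Fz -0.19 TCP mm [-35.75  48.18] -0.0274 t 28.25
```

```bash
python3 -m handwheel '[[[-0.002,0,0],[0,0,0]],[[-0.0035,0,0],[0,0,0]],[[-0.004,0,0],[0,0,0]],[[-0.004,0,0],[0,0,0]]]' |grep -E 'ft'; python3 st.py; python3 -m handwheel '[[[-0.0008,0,0],[0,0,0]],[[-0.0008,0,0],[0,0,0]],[[-0.0008,0,0],[0,0,0]]]' |grep -E 'ft'; python3 st.py;python3 -m handwheel '[[[-0.0006,0,0],[0,0,0]],[[-0.0006,0,0],[0,0,0]],[[-0.0006,0,0],[0,0,0]]]' |grep -E 'ft'; python3 st.py
```

```text
ft_force: [0.3, -0.3, 0.5]
F block xy [[-0.76, 0.15], [0.28, -0.05], [-0.02, 0.03], [0.57, 0.36]] mean [0.02 0.12] Fz -0.18 TCP mm [-33.72  48.19] -0.0274 t 28.85
ft_force: [0.7, -0.5, 0.5]
F block xy [[0.27, 0.4], [-0.25, -0.58], [0.49, -0.58], [0.05, 0.25]] mean [ 0.14 -0.13] Fz -0.07 TCP mm [-33.3  48.2] -0.0274 t 29.35
ft_force: [0.2, -0.2, 0.9]
F block xy [[-0.3, -0.44], [0.67, 0.42], [-0.56, 0.02], [-0.16, -0.05]] mean [-0.09 -0.01] Fz -0.12 TCP mm [-33.    48.19] -0.0274 t 29.85
```

```bash
for i in 1 ; do python3 -m handwheel '[[[-0.0006,0,0],[0,0,0]],[[-0.0006,0,0],[0,0,0]],[[-0.0006,0,0],[0,0,0]]]' |grep -E 'ft'; python3 st.py;python3 -m handwheel '[[[-0.0005,0,0],[0,0,0]],[[-0.0005,0,0],[0,0,0]],[[-0.0005,0,0],[0,0,0]]]' |grep -E 'ft'; python3 st.py; done
```

```text
ft_force: [-1.0, 1.1, 0.1]
F block xy [[-0.79, 0.08], [-0.48, 0.16], [-0.28, 0.86], [-1.52, 0.01]] mean [-0.77  0.28] Fz 0.15 TCP mm [-32.79  48.19] -0.0274 t 30.35
ft_force: [-3.1, 0.5, 2.3]
F block xy [[-3.71, 0.05], [-3.72, 0.1], [-2.41, 1.32], [-3.02, -1.25]] mean [-3.22  0.05] Fz 2.24 TCP mm [-32.75  48.19] -0.0274 t 30.85
```

```bash
for i in 1 ; do python3 -m handwheel '[[[-0.0005,0,0],[0,0,0]],[[-0.0005,0,0],[0,0,0]],[[-0.0005,0,0],[0,0,0]]]' |grep -E 'ft'; python3 st.py; done; python3 bl.py s5 >/dev/null; python3 tr.py s0 s3 s5
```

```text
ft_force: [-5.4, 0.5, 2.4]
F block xy [[-5.15, 0.02], [-4.73, -0.52], [-4.66, 0.19], [-4.65, -0.18]] mean [-4.8  -0.12] Fz 3.11 TCP mm [-32.7  48.2] -0.0274 t 31.35
s0 (np.float64(289.7), np.float64(241.34)) (np.float64(310.13), np.float64(246.28))
s3 (np.float64(289.72), np.float64(241.31)) (np.float64(310.16), np.float64(247.44))
s5 (np.float64(289.69), np.float64(241.35)) (np.float64(310.07), np.float64(246.66))
```

```bash
python3 -m handwheel '[[[0.006,0,0],[0,0,0]],[[0.012,0,0],[0,0,0]],[[0.012,0,0],[0,0,0]],[[0.012,0,-0.1],[0,0,0]],[[0.012,0,-0.2],[0,0,0]],[[0.012,0,-0.3],[0,0,0]],[[0.012,0,-0.4],[0,0,0]],[[0.012,0,-0.4],[0,0,0]]]' |grep -E 'ft|pos'; python3 -m handwheel '[[[0.7,0.45,-0.4],[0,0,0]],[[0.7,0.45,-0.03],[0,0,0]],[[0.7,0.45,-0.03],[0,0,0]],[[0.7,0.45,-0.03],[0,0,0]],[[0.7,0.45,-0.03],[0,0,0]],[[0.7,0.45,-0.03],[0,0,0]],[[0.7,0.45,-0.03],[0,0,0]],[[0.7,0.45,-0.03],[0,0,0]],[[0.7,0.45,-0.03],[0,0,0]],[[0.7,0.45,-0.03],[0,0,0]]]' |grep -E 'ft|pos'
```

```text
position: [0.5708, 0.1158, 0.1799]
ft_force: [0.3, 1.0, -0.4]
position: [0.2789, 0.4185, 0.1872]
ft_force: [0.4, -0.4, 0.3]
```

```bash
python3 - <<'E'
from h import *
im,d=snap('top','t9');snap('side','s9')
def rects(f):
    im=np.load(f'pics/{f}.npz')['im'].astype(int)
    g=im.sum(2)/3
    # holes sub-pixel
    out=[]
    for c in ((279,217),(275,235)):
        a,b=c[0]-5,c[1]-5;p=g[b:b+11,a:a+11];w=np.clip(np.median(p)*.85-p,0,None);w[p>170]=0
        vv,uu=np.mgrid[b:b+11,a:a+11];out.append(((w*uu).sum()/w.sum(),(w*vv).sum()/w.sum()))
    print(f,'holes',np.round(out,2).tolist(),world(f,out,.04).round(4)[:,:2].tolist())
    m=cv2.morphologyEx((im.min(2)>150).astype('uint8'),cv2.MORPH_OPEN,np.ones((3,3)))
    n,lab,st,ce=cv2.connectedComponentsWithStats(m)
    l=lab[222,245];cs=max(cv2.findContours((lab==l).astype('uint8'),0,1)[0],key=len).reshape(-1,2)
    print('block',st[l],cv2.minAreaRect((world(f,cs,.04)[:,:2]*1000).astype('float32')))
    for l in range(1,n):
        if 60<st[l][4]<900 and 200<ce[l][0]<345 and 180<ce[l][1]<320: 
            cs=max(cv2.findContours((lab==l).astype('uint8'),0,1)[0],key=len).reshape(-1,2)
            print('blade?',st[l],cv2.minAreaRect((world(f,cs,.012)[:,:2]*1000).astype('float32')))
    return g
rects('t0');g=rects('t9')
c=np.load('pics/t9.npz')['im'].astype(int)
s=np.load('pics/t0.npz')['im'].astype(int)
print('changed elsewhere',[(int(x),int(y)) for y,x in np.argwhere(abs(c-s).sum(2)[:330]>120)[::150]])
E
python3 tr.py s0 s9
```

```text
t0 holes [[279.51, 216.69], [275.3, 235.2]] [[0.6505, 0.0621], [0.6157, 0.0705]]
block [ 230  199   59   47 1948] ((641.5641479492188, 100.45692443847656), (100.01542663574219, 70.65801239013672), 76.21892547607422)
blade? [303 234  29  58 709] ((564.5015869140625, -6.488868713378906), (24.447391510009766, 113.08878326416016), 69.40234375)
t9 holes [[279.51, 216.69], [275.31, 235.2]] [[0.6505, 0.0621], [0.6157, 0.0705]]
block [ 230  199   59   47 1948] ((641.5641479492188, 100.45692443847656), (100.01542663574219, 70.65801239013672), 76.21892547607422)
blade? [283 191  24  59 701] ((649.2172241210938, 34.583187103271484), (23.734907150268555, 114.10099029541016), 76.20287322998047)
changed elsewhere [(296, 190), (294, 203), (300, 214), (290, 226), (295, 236), (290, 242), (325, 247), (316, 255), (320, 264), (260, 274), (284, 281), (304, 289), (117, 315), (89, 323), (81, 328)]
s0 (np.float64(289.7), np.float64(241.34)) (np.float64(310.13), np.float64(246.28))
s9 (np.float64(289.7), np.float64(241.34)) (np.float64(310.13), np.float64(246.28))
```

```bash
python3 -c "
from rig import *
print(close_job())"
```

```text
the job is handed in; nothing more can be done
None
```

The square was slid home and pressed lightly (about 5–6 N) against the block, stock along the near long side and blade along the drilled end. In the before and after pictures the block had not moved and the blade is parallel to it; the stock's seating rests on the force reading. I let go and backed the arm well clear, then handed the job in; no verdict came back.

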